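Stop the photometer rocking with a wedge shim

ROBOT

A 6-joint arm with a two-finger parallel gripper is mounted at the origin on a cart in front of the work surface, level with it; the furniture and walls round the work are solid. World frame = base frame: x ahead of the robot, y to its left, z up, the work surface at z = 0. Lengths are in m, angles in rad, forces in N, time in s.
With the tool pointing down it reaches from about 0.275 to 0.725 m from the base axis. Payload 15.9 kg.
Tool frame: the origin (TCP) lies on the centre line of the jaws, within the pads' length; the fingertips stand 14 mm ahead of it and the grasp point (between the pads) lies 5 mm behind it; z points along the fingers, y is the line along which they close (so a half turn about z gives the same grasp; the last joint's range is limited). The gripper opens to 85 mm and grips with 20 to 120 N. Pads are 22 mm wide; open, the fingers measure 114 mm over their backs; the gripper's body (76 mm by 85 mm) begins 54 mm behind the grasp point. The pads swing forward as they close: fully open they stand 13 mm farther back than shut.
Start: joints at [-1.226, 0.213, -0.034, 1.323, 0, 1.571], TCP at [0.169, -0.471, 0.245] pointing down, gripper open.
Joint ranges: [-2.98, 2.98], [-0.74, 1.72], [-1.14, 1.35], [-2.1, 2.04], [-1.57, 1.44], [-3.14, 3.14]. Speed limits (rad/s): [1.89, 1.89, 2.39, 2.57, 3.14, 3.14].

INTERFACE

Orientations are given as a rotation vector (axis times angle).
In Python, from bench import robot, viewer, models gives the robot as it stands. The module is installed in compiled form; this text tells all that it offers.
- The arm moves only by the tool play_rows, never from a script. Its argument "targets" is one flat list of numbers, 7 for each row, row after row: the shift along the tool's x, y, z in m, then the turn, a rotation vector about the tool's x, y, z in rad, then the closure, from 0 (fully open) to 1 (shut). In form: [tx, ty, tz, rx, ry, rz, gripper, tx, ty, tz, rx, ry, rz, gripper, ...]. A call has 1 to 5 rows; each row is the pose to reach, as a shift and turn from the pose commanded when the call began, along the tool's axes at that moment; what a row does not reach only later rows make up. A row lasts 1/8 s, in which the tool goes at most 62.5 mm and 10.7 degrees, less where a joint would pass 70% of its speed; a pose out of reach is approached as far as the arm can. A call with a gripper value outside its range is refused whole. The fingers move at their own pace and stop on an object; the grip force is fixed at half the most. Time passes only in rows, so rows that repeat a pose let the fingers close. It gives the time, the measured TCP pose, the force, the opening and the grip force at its end, in the units of the state.
- robot.state(): the state, without advancing time (a new reading comes with each control period).
- viewer.capture(name): name is "scene" or "top" or "wrist"; returns the picture (420x560x3 uint8, red, green, blue); there is no depth.
- viewer.camera_info(name): a dict with "fx", "fy", "cx", "cy" (pixels), "k1" (the pictures are not rectified: a ray, as slopes to the right and down, at radius r is drawn at 1 + k1 r^2 times it, then the intrinsics apply), "R" (3x3) and "t" (3): a world point X has camera coordinates R X + t; the wrist camera has in their place "hand_eye" (4x4, takes a point from camera to tool coordinates, whose origin is the TCP and whose axes are the flange's). Camera axes: x right, y down, z forward; pixel columns grow to the right and rows downward; lengths in m; the calibration is good to about 2 mm. A picture is of the moment at which its call begins: read the wrist's pose just before it. camera_info takes no time and is no camera call.
- robot.finish_job(): hands the job in; it is judged then, once.
Trained networks look in the newest picture that a camera, given by its name, has taken for a name from the list of things; names that differ only in an ending like _2 or _b are one class to them, and where a whole thing is asked for, a point or a joint stands for the part that bears it (a point fixed in the world has none). Each returns a list of dicts, best first, with "confidence" (0 to 1); they miss things now and then, are a little off and sometimes report something else, mostly with a low value. They report only what shows in the picture. A call takes as long as a camera call.
- models.boxes_of(name, camera): "position" ([x, y, z] in m, in world coordinates, good to about 4 mm: the middle of the surface that is visible of it).
The state is a dict: "clock": time; "q": joint angles; "qd": joint speeds; "joint_torque": joint torques, N m; "ee_pos": TCP position; "ee_rot": TCP orientation; "force": force on the tool from outside, world axes, zero at the start; "torque": the same for the moment, N m; "grip_width": finger opening in m; "finger_force": force on a finger pad.
Only numpy, scipy, OpenCV 4.12 (cv2) and the standard library are available. Lean on these libraries where they do the work, as an engineer would, in place of code of your own. Each camera call takes 0.05 s, during which the arm holds its last target. There are 200 camera calls.

TASK

The photometer rocks because its front-left foot (the near corner on the keypad side) has lost its rubber boot and only a short bare stud is left hanging above the bench. Lifting nothing, use the fingertips to push the grey wedge shim along the bench, thin end first, under that stud until it sits snug and the rocking stops, without shoving the photometer out of its place or disturbing the other things. Then prove it: press down firmly on the photometer's corner above the stud and finish while still holding it pressed, with the photometer standing level on its shim.

Things in the scene. Friction and masses are not known exactly. Their poses are not given: they have to be found in the camera images.
- photometer: white photometer standing on the bench before the robot, 2.4 kg, 194 (x) x 190 (y) x 108 mm, keys and display on its sloping front face. Origin on the bench under its centre; x to its back, y to its left (keypad side), z up. Its case starts 15 mm above the bench, on three 20 mm rubber feet at (-70,-72), (70,72), (70,-72) mm and the stud at (-70,72); case top about 60 mm high at the front corners
- stud: bare steel stud, 10 mm thick with a domed end, part of the photometer at its front left, 25 mm inside the case's edges. Origin at the lowest point of the dome, 8 mm above the bench while the photometer is level. The centre of gravity is barely off the diagonal through the two neighbouring feet: 2 to 3 N on this corner rocks it down onto the bench (0.08 rad)
- corner (a point): point on the photometer's top face above the stud (8 mm behind and 2 mm inside of it), 65 mm above the bench, where the corner is pressed; the face slopes up to the back by about 21 degrees there
- shim: grey wedge, black grooves across its ramp, 130 (x) x 44 (y) mm, 60 to 130 g. Origin at the centre of its underside, x to the thin end: 2 mm thick at x=65, straight ramp to the flat upright 20 mm heel at x=-65; 8 mm thick at x=22, where the level stud meets it. Slides with 0.5 N, holds by friction; under the stud the push rises steeply: 5 to 7 N is snug, far over 12 N jacks or shoves the photometer
- reagent_bottle: brown screw-cap bottle, 45 mm wide, 78 mm tall, origin under its centre; leave alone
- beaker: small clear beaker, 53 mm wide, 67 mm tall, origin under its centre; leave alone
- tube_block: green block with capped microtubes, 52 x 116 x 32 mm, origin under its centre; leave alone
- lab_timer: small standing timer, 24 x 68 x 60 mm, origin under its centre; leave alone

How it is judged:
By the outcome, as a careful person would: the job done as asked, in the order asked, and still so for the second after the job is handed in, while the arm keeps its last pose, push and grip.
It also fails if it takes over 61 s, if anything falls off the work surface, if the arm or the gripper's body presses on something with over 40 N, if the wrist force passes 120 N, or if a joint passes its speed limit or range.

## Working session

There is one attempt and no reset: what is moved stays moved. The work goes in short steps, Python scripts to look and compute and a tool call to move; the robot and the scene stay as the last step left them, time stands still between calls to the robot, and variables do not carry over. Pictures are saved under pics/ and viewed, at most 10 in all, crops included, and the job is handed in when it is done.

Besides the shell and the picture viewer there is one more tool, called in YAML: its name, and indented under it one key for each argument. play_rows: Moves the arm, as the interface text tells. Its arguments: {"type":"object","properties":{"targets":{"type":"array","items":{"type":"number"}}},"required":["targets"]}

```bash
mkdir -p pics; cat > h.py <<'E'
import numpy as np,cv2
from bench import robot,viewer,models
from scipy.spatial.transform import Rotation as R
def save(c,n):
    im=viewer.capture(c); cv2.imwrite(f'pics/{n}.png',im[:,:,::-1]); return im
def w2p(c,X):
    i=viewer.camera_info(c); p=np.array(i['R'])@np.array(X).T.reshape(3,-1)+np.array(i['t']).reshape(3,1)
    s=p[:2]/p[2]; s=s*(1+i['k1']*(s**2).sum(0)); return np.c_[i['fx']*s[0]+i['cx'],i['fy']*s[1]+i['cy']]
def p2w(c,uv,z):
    i=viewer.camera_info(c); uv=np.array(uv,float).reshape(-1,2)
    d=(uv-[i['cx'],i['cy']])/[i['fx'],i['fy']]; s=d.copy()
    for _ in range(20): s=d/(1+i['k1']*(s**2).sum(1,keepdims=True))
    Rm=np.array(i['R']); o=-Rm.T@np.array(i['t']); r=np.c_[s,np.ones(len(s))]@Rm
    return o+r*((z-o[2])/r[:,2])[:,None]
E
python3 - <<'E'
from h import *
np.set_printoptions(precision=4,suppress=True)
s=robot.state();print(s)
save('top','top0');save('scene','scene0')
for n in ['photometer','stud','corner','shim','reagent_bottle','beaker','tube_block','lab_timer']:
  print(n,[(np.round(d['position'],3),round(d['confidence'],2)) for c in('top','scene') for d in models.boxes_of(n,c)])
E
```

```text
{'clock': 0.0, 'q': array([-1.226 ,  0.2133, -0.0351,  1.3235,  0.    ,  1.5708]), 'qd': array([-0.0002,  0.0007,  0.0007, -0.0006, -0.0008, -0.0002]), 'joint_torque': array([  0.003 , -68.6161,  48.7119,   0.0174,   0.0003,  -0.    ]), 'ee_pos': array([ 0.1689, -0.4703,  0.2448]), 'ee_rot': array([-3.0939, -0.5387,  0.0003]), 'force': array([-0.0207,  0.443 ,  0.8432]), 'torque': array([-0.0187,  0.036 , -0.0096]), 'finger_force': 0.0, 'grip_width': 0.08543503092126208}
photometer [(array([ 0.524, -0.111,  0.084]), 0.78), (array([ 0.526, -0.051,  0.076]), 0.92)]
stud []
corner [(array([ 0.527, -0.11 ,  0.086]), 0.62), (array([ 0.529, -0.062,  0.076]), 0.59)]
shim [(array([0.454, 0.136, 0.013]), 0.78), (array([0.439, 0.151, 0.013]), 0.6)]
reagent_bottle [(array([0.609, 0.221, 0.06 ]), 0.59), (array([0.595, 0.238, 0.044]), 0.82)]
beaker [(array([0.641, 0.115, 0.025]), 0.73), (array([ 0.522, -0.114,  0.084]), 0.66), (array([0.625, 0.125, 0.048]), 0.94), (array([0.442, 0.152, 0.012]), 0.71)]
tube_block [(array([ 0.416, -0.387,  0.029]), 0.74)]
lab_timer [(array([ 0.592, -0.365,  0.058]), 0.86)]
```

View pics/top0.png

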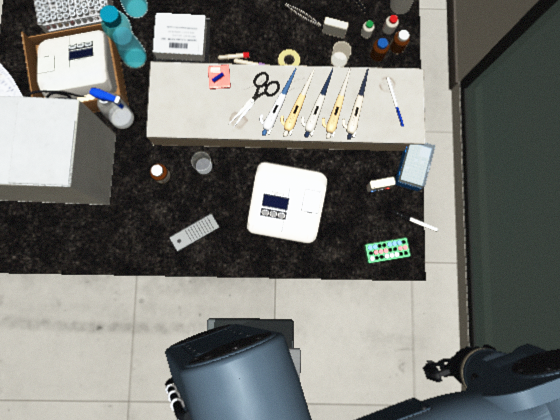

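View pics/scene0.png

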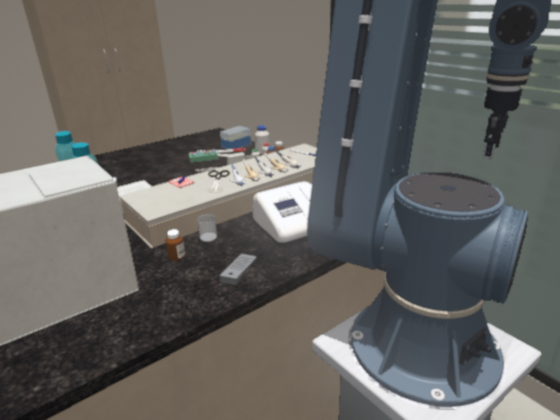

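The top picture shows the photometer near (287,202), slightly yawed. The shim lies from (172,245) to (217,220). I'll zoom in on both.

```bash
python3 - <<'E'
import cv2,numpy as np
a=cv2.imread('pics/top0.png')[150:260,160:340]; a=cv2.resize(a,None,fx=4.4,fy=4.4,interpolation=cv2.INTER_CUBIC)
cv2.imwrite('pics/c1.png',a);print(a.shape)
E
```

```text
(484, 792, 3)
```

View pics/c1.png

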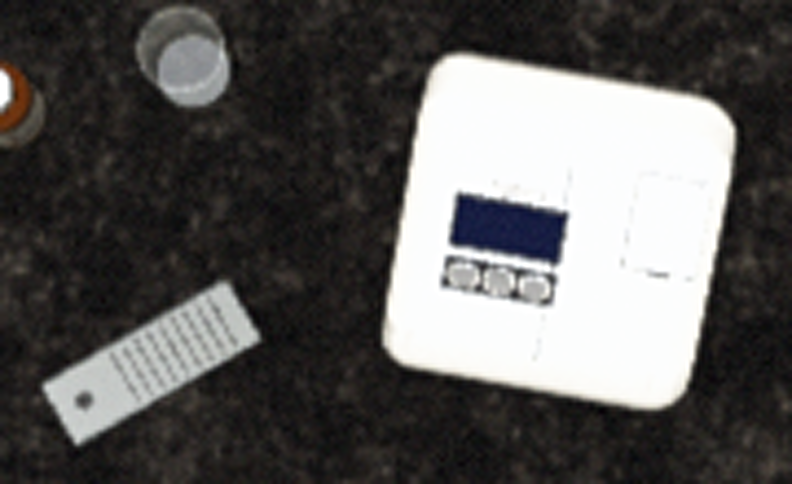

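The dot marks the heel at the lower left (crop corners about (42,385) and (78,445)). The thin end is at crop (228,281) to (262,337). Next I fit both poses in world coordinates.

```bash
cat > fit.py <<'E'
from h import *
from scipy.optimize import minimize
def T(p,P): 
    c,s=np.cos(p[2]),np.sin(p[2]); P=np.array(P,float); return np.c_[P[:,0]*c-P[:,1]*s+p[0],P[:,0]*s+P[:,1]*c+p[1],P[:,2]]
r=.02;PH=[]
for sx in(-1,1):
  for sy in(-1,1):
    for a in np.linspace(0,np.pi/2,5):
      x=sx*(.097-r+r*np.cos(a));y=sy*(.095-r+r*np.sin(a))
      for z in(.02,.052 if sx<0 else .1): PH.append((x,y,z))
SH=[(-.065,-.022,0),(-.065,.022,0),(-.065,-.022,.02),(-.065,.022,.02),(.065,-.022,0),(.065,.022,0),(.065,-.022,.002),(.065,.022,.002)]
def fit(mask,P,p0,cam='top',k=8):
    M=cv2.resize(mask.astype(np.uint8)*255,None,fx=k,fy=k,interpolation=cv2.INTER_LINEAR)>127
    def f(p):
        h=cv2.convexHull(((w2p(cam,T(p,P))+.5)*k).astype(np.float32)).astype(np.int32)
        m=np.zeros(M.shape,np.uint8);cv2.fillPoly(m,[h],1);m=m>0
        return 1-(m&M).sum()/(m|M).sum()
    S=np.array([p0]+[np.array(p0)+d for d in np.diag([.01,.01,.08])])
    q=minimize(f,p0,method='Nelder-Mead',options=dict(initial_simplex=S,xatol=1e-4,fatol=1e-5,maxiter=150)); return q.x,q.fun
def comp(m,uv):
    m=cv2.morphologyEx(m.astype(np.uint8),cv2.MORPH_CLOSE,np.ones((5,5)));n,l=cv2.connectedComponents(m); return l==l[uv[1],uv[0]]
E
python3 - <<'E'
from fit import *
im=cv2.imread('pics/top0.png').astype(int)
up=lambda u:np.array(u)/4.4+[160,150]-.5
print(p2w('top',up([(42,385),(78,445)]),.02),p2w('top',up([(228,281),(262,337)]),.002))
g=im.min(2)
mp=np.zeros(g.shape,bool);mp[157:248,240:332]=comp(g>140,(270,220))[157:248,240:332]
# fill
cs,_=cv2.findContours(mp.astype(np.uint8),0,1);m=np.zeros(g.shape,np.uint8);cv2.fillPoly(m,[max(cs,key=cv2.contourArea)],1);mp=m>0
p,e=fit(mp,PH,[.525,-.09,-.13]);print('ph',p,e)
ms=comp(g>90,(178,236))
s,e2=fit(ms,SH,[.45,.14,-1.05]);print('sh',s,e2,ms.sum())
L=[(-.07,.072,.008),(-.062,.070,.065)]
print(T(p,L), 'ph->shim target heading', p[2]-np.pi/2)
E
```

```text
[[0.43814917 0.20169213 0.02      ]
 [0.40191767 0.17792187 0.02      ]] [[0.50719448 0.09256822 0.002     ]
 [0.47239477 0.07001268 0.002     ]]
ph [ 0.53237609 -0.11190042 -0.16821617] 0.0739604955566755
sh [ 0.45514541  0.13702645 -1.0123554 ] 0.04093366841824686 794
[[ 0.47541867 -0.02919703  0.008     ]
 [ 0.4829709  -0.03250819  0.065     ]] ph->shim target heading -1.739012499325066
```

```bash
cat > go.py <<'E'
import sys
from h import *
# go.py x y z heading(tool x)
def rel(x,y,z,h):
    s=robot.state(); R0=R.from_rotvec(s['ee_rot']); Rt=R.from_matrix(np.c_[[np.cos(h),np.sin(h),0],[np.sin(h),-np.cos(h),0],[0,0,-1]])
    return np.round(np.r_[R0.inv().apply(np.array([x,y,z])-s['ee_pos']),(R0.inv()*Rt).as_rotvec()],4)
if __name__=='__main__':
    s=robot.state();print('t',s['clock'],'pos',np.round(s['ee_pos'],4),'F',np.round(s['force'],1),'w',s['grip_width'],'q',np.round(s['q'],2));print(rel(*map(float,sys.argv[1:])).tolist())
E
python3 - <<'E'
from h import *
print(viewer.camera_info('wrist')['hand_eye'])
E
python3 go.py .445 .153 .20 2.13
```

```text
[[-2.27529605e-04 -9.48330712e-01 -3.17283484e-01  8.12878983e-02]
 [ 9.99997900e-01  4.30411581e-04 -2.00357623e-03 -5.06592505e-04]
 [ 2.03661536e-03 -3.17283274e-01  9.48328623e-01 -1.28602834e-01]
 [ 0.00000000e+00  0.00000000e+00  0.00000000e+00  1.00000000e+00]]
t 0.9 pos [ 0.169  -0.4705  0.2453] F [-0.5  0.1 -0.5] w 0.0854906387271295 q [-1.23  0.21 -0.03  1.32 -0.    1.57]
[0.4705, -0.4935, 0.0453, -0.0, -0.0001, -1.7852]
```

play_rows:
  targets: [0.47, -0.494, 0.045, 0, 0, -1.785, 0, 0.47, -0.494, 0.045, 0, 0, -1.785, 0, 0.47, -0.494, 0.045, 0, 0, -1.785, 0, 0.47, -0.494, 0.045, 0, 0, -1.785, 0, 0.47, -0.494, 0.045, 0, 0, -1.785, 0]

```text
clock: 1.52
ee_pos: [0.2946, -0.1855, 0.225]
ee_rot: [2.518, 1.878, 0.001]
force: [1.0, 0.1, -0.1]
grip_width: 0.0857
finger_force: 0.0
```

```bash
python3 go.py .445 .153 .20 2.13
```

```text
t 1.525 pos [ 0.2946 -0.1855  0.225 ] F [ 1.   0.1 -0.1] w 0.08567485777282342 q [-0.56 -0.1  -0.42  1.25  0.    1.3 ]
[0.3673, 0.0476, 0.0249, 0.0008, 0.0006, -0.8484]
```

play_rows:
  targets: [0.367, 0.048, 0.025, 0, 0, -0.848, 0, 0.367, 0.048, 0.025, 0, 0, -0.848, 0, 0.367, 0.048, 0.025, 0, 0, -0.848, 0, 0.367, 0.048, 0.025, 0, 0, -0.848, 0, 0.367, 0.048, 0.025, 0, 0, -0.848, 0]

```text
clock: 2.15
ee_pos: [0.4195, 0.0901, 0.2046]
ee_rot: [1.522, 2.747, 0.001]
force: [0.9, -1.8, 0.4]
grip_width: 0.0854
finger_force: 0.0
```

play_rows:
  targets: [0, 0, 0, 0, 0, 0, 0, 0, 0, 0, 0, 0, 0, 0]

```text
clock: 2.4
ee_pos: [0.4186, 0.0877, 0.2044]
ee_rot: [-1.53, -2.744, 0.001]
force: [-0.2, 0.3, 0.9]
grip_width: 0.0858
finger_force: 0.0
```

```bash
python3 go.py .445 .153 .025 2.13; python3 - <<'E'
from h import *
s=robot.state(); im=save('wrist','w1')
i=viewer.camera_info('wrist'); H=np.array(i['hand_eye']);np.savez('w1.npz',p=s['ee_pos'],r=s['ee_rot'])
for n in ['shim','beaker','photometer']: print(n,[(np.round(d['position'],3),round(d['confidence'],2)) for d in models.boxes_of(n,'wrist')])
E
```

```text
t 2.4 pos [0.4186 0.0877 0.2044] F [-0.2  0.3  0.9] w 0.08581950544413348 q [ 0.21  0.08 -0.3   1.2  -0.    1.22]
[0.0417, 0.0569, 0.1793, -0.0006, 0.0, -0.0059]
shim [(array([0.448, 0.141, 0.013]), 0.68)]
beaker [(array([0.635, 0.121, 0.044]), 0.86), (array([ 0.492, -0.031,  0.06 ]), 0.56)]
photometer [(array([ 0.488, -0.039,  0.062]), 0.62)]
```

View pics/w1.png

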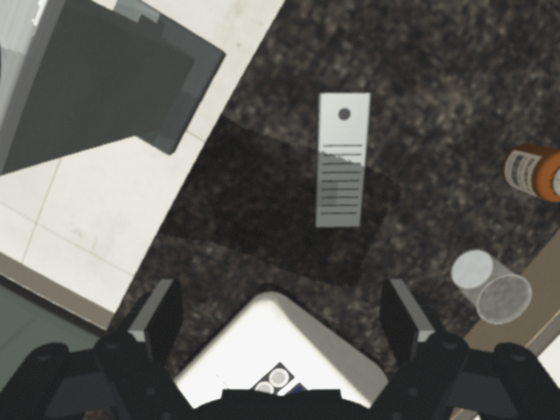

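The wrist picture shows the shim's heel at (319,93) and (370,94) and its thin end at (315,227) and (361,228). The photometer's front-left corner is at about (268,291).

```bash
cat >> h.py <<'E'
def wp2w(uv,z,p,r):
    i=viewer.camera_info('wrist');H=np.array(i['hand_eye']);uv=np.array(uv,float).reshape(-1,2)
    d=(uv-[i['cx'],i['cy']])/[i['fx'],i['fy']]; s=d.copy()
    for _ in range(20): s=d/(1+i['k1']*(s**2).sum(1,keepdims=True))
    Q=R.from_rotvec(r); o=Q.apply(H[:3,3])+p; v=Q.apply(np.c_[s,np.ones(len(s))]@H[:3,:3].T)
    return o+v*((z-o[2])/v[:,2])[:,None]
E
python3 - <<'E'
from h import *
d=np.load('w1.npz');a=(d['p'],d['r'])
h=wp2w([(319,93),(370,94)],.02,*a);t=wp2w([(315,227),(361,228)],.002,*a)
print(h,t,np.linalg.norm(h[0]-h[1]),np.linalg.norm(t[0]-t[1]))
H,Tn=h.mean(0),t.mean(0);v=(Tn-H)[:2];print('len',np.linalg.norm(v),'head',np.arctan2(v[1],v[0]),'ctr',(H+Tn)[:2]/2)
print('corner',wp2w([(268,291)],.05,*a))
E
```

```text
[[0.40099846 0.17772351 0.02      ]
 [0.43858907 0.20048845 0.02      ]] [[0.47040854 0.06895489 0.002     ]
 [0.51090458 0.09261535 0.002     ]] 0.04394651786341715 0.046901453538738605
len 0.1294408929367885 head -0.9914788233914696 ctr [0.45522516 0.13494555]
corner [[0.45461311 0.00620587 0.05      ]]
```

play_rows:
  targets: [0.041, 0.057, 0.17, 0, 0, -0.01, 0, 0.041, 0.057, 0.17, 0, 0, -0.01, 0, 0.041, 0.057, 0.179, 0, 0, -0.01, 0, 0.041, 0.057, 0.179, 0, 0, -0.01, 0, 0.041, 0.057, 0.179, 0, 0, -0.01, 0.35]

```text
clock: 3.22
ee_pos: [0.4462, 0.152, 0.0268]
ee_rot: [1.517, 2.75, 0.001]
force: [-0.2, 1.1, 0.2]
grip_width: 0.0696
finger_force: 0.0
```

play_rows:
  targets: [0, 0, 0, 0, 0, 0, 0.35, 0, 0, 0, 0, 0, 0, 0.35]

```text
clock: 3.48
ee_pos: [0.4468, 0.1525, 0.0271]
ee_rot: [1.517, 2.749, 0.003]
force: [-0.7, 0.1, -0.4]
grip_width: 0.0554
finger_force: 0.0
```

```bash
python3 go.py .444 .153 .018 2.14
```

```text
t 3.475 pos [0.4468 0.1525 0.0271] F [-0.7  0.1 -0.4] w 0.05535241943315577 q [ 0.33  0.32 -0.49  0.76 -0.    1.34]
[0.0019, -0.0021, 0.0091, 0.0026, 0.0006, -0.0066]
```

play_rows:
  targets: [0.002, -0.002, 0.004, 0, 0, -0.007, 0.35, 0.002, -0.002, 0.009, 0, 0, -0.007, 0.35, 0.002, -0.002, 0.009, 0, 0, -0.007, 0.46, 0.002, -0.002, 0.009, 0, 0, -0.007, 0.46]

```text
clock: 3.98
ee_pos: [0.443, 0.1533, 0.0164]
ee_rot: [-1.507, -2.757, 0.0]
force: [0.4, -0.2, 0.3]
grip_width: 0.0458
finger_force: 0.0
```

```bash
python3 go.py .505 .125 .016 1.40
```

```text
t 3.975 pos [0.443  0.1533 0.0164] F [ 0.4 -0.2  0.3] w 0.0458124362312188 q [ 0.33  0.33 -0.51  0.74  0.    1.33]
[-0.0573, 0.0369, 0.0004, -0.0003, 0.0, 0.7412]
```

play_rows:
  targets: [-0.007, 0.005, 0, 0, 0, 0.09, 0.46, -0.014, 0.009, 0, 0, 0, 0.18, 0.46, -0.021, 0.014, 0, 0, 0, 0.27, 0.46, -0.028, 0.018, 0, 0, 0, 0.36, 0.46, -0.034, 0.022, 0, 0, 0, 0.45, 0.46]

```text
clock: 4.6
ee_pos: [0.4802, 0.1365, 0.0165]
ee_rot: [-2.087, -2.348, 0.0]
force: [-1.1, -0.1, 0.1]
grip_width: 0.0458
finger_force: 0.5
```

```bash
python3 go.py .503 .126 .016 1.36
```

```text
t 4.6 pos [0.4802 0.1365 0.0165] F [-1.1 -0.1  0.1] w 0.045833568021002254 q [ 0.28  0.38 -0.43  0.77  0.    1.73]
[-0.0131, 0.0214, 0.0005, -0.0001, -0.0001, 0.3282]
```

play_rows:
  targets: [-0.004, 0.007, 0, 0, 0, 0.1, 0.46, -0.008, 0.014, 0, 0, 0, 0.2, 0.46, -0.013, 0.021, 0, 0, 0, 0.31, 0.46, -0.013, 0.021, 0, 0, 0, 0.33, 0.46, -0.013, 0.021, 0, 0, 0, 0.33, 0.46]

```text
clock: 5.22
ee_pos: [0.5023, 0.1262, 0.0165]
ee_rot: [2.44, 1.979, 0.0]
force: [0.4, 0.6, -0.1]
grip_width: 0.0463
finger_force: 0.3
```

play_rows:
  targets: [0, 0, 0, 0, 0, 0, 0.4, 0, 0, -0.03, 0, 0, 0, 0.4, 0, 0, -0.09, 0, 0, 0, 0.7, 0, 0, -0.15, 0, 0, 0, 0.85, 0.02, 0, -0.18, 0, 0, 0, 0.85]

```text
clock: 5.85
ee_pos: [0.5071, 0.1456, 0.1999]
ee_rot: [2.441, 1.976, 0.005]
force: [-0.1, 1.2, 0.1]
grip_width: 0.0127
finger_force: 0.0
```

play_rows:
  targets: [0, 0, 0, 0, 0, 0, 0.85, 0, 0, 0, 0, 0, 0, 0.85, 0, 0, 0, 0, 0, 0, 0.85]

```text
clock: 6.22
ee_pos: [0.5058, 0.1453, 0.1953]
ee_rot: [-2.441, -1.976, 0.003]
force: [-0.1, -0.5, 0.4]
grip_width: 0.0129
finger_force: 0.0
```

```bash
python3 go.py .503 .126 .016 1.36; python3 - <<'E'
from fit import *
s=robot.state(); save('wrist','w2');np.savez('w2.npz',p=s['ee_pos'],r=s['ee_rot'])
save('top','top2')
E
```

```text
t 6.225 pos [0.5058 0.1453 0.1953] F [-0.1 -0.5  0.4] w 0.01291308252497584 q [ 0.28  0.28 -0.07  1.22 -0.    2.06]
[-0.0193, 0.0016, 0.1793, -0.0018, 0.001, 0.0012]
```

View pics/w2.png

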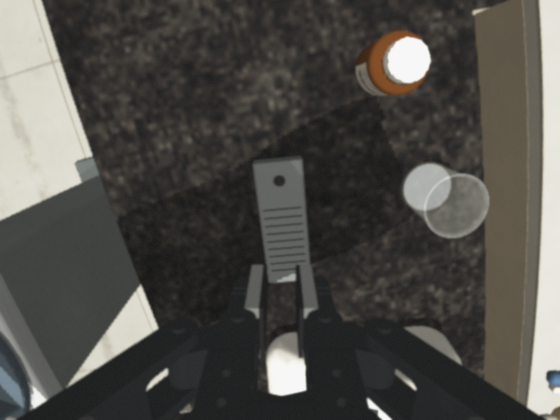

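The wrist picture shows the heel at (254,161) and (302,158) and the thin end at about (269,282) and (311,279). The photometer's left edge is near row 333.

```bash
python3 - <<'E'
from fit import *
d=np.load('w2.npz');a=(d['p'],d['r'])
h=wp2w([(254,161),(302,158)],.02,*a);t=wp2w([(269,282),(311,279)],.002,*a)
H,Tn=h.mean(0),t.mean(0);v=(Tn-H)[:2];print(h,t,'len',np.linalg.norm(v),'head',np.arctan2(v[1],v[0]),'ctr',(H+Tn)[:2]/2)
for z in(.02,.05): print('edge',wp2w([(285,333),(425,327)],z,*a),wp2w([(268,345)],z,*a))
for z in (.02,.05,.1): print(z,p2w('top',np.array([(388,340),(395,362),(410,368),(660,408),(740,130),(705,97),(460,55),(432,70)])/4.4+[159.5,149.5],z)[:,:2].tolist())
i=viewer.camera_info('top');print(-np.array(i['R']).T@np.array(i['t']))
im=cv2.imread('pics/top2.png');cv2.imwrite('pics/c2.png',cv2.resize(im[150:260,160:340],None,fx=4.4,fy=4.4,interpolation=cv2.INTER_CUBIC))
E
```

```text
[[0.48742898 0.17795985 0.02      ]
 [0.52896627 0.17182184 0.02      ]] [[0.47121615 0.0487267  0.002     ]
 [0.51465716 0.0431219  0.002     ]] len 0.12986634256186613 head -1.688581369182268 ctr [0.50056714 0.11040757]
edge [[ 0.477073   -0.00410478  0.02      ]
 [ 0.62261282 -0.0292461   0.02      ]] [[ 0.45623183 -0.01559963  0.02      ]]
edge [[ 0.48155962  0.01857501  0.05      ]
 [ 0.61272891 -0.00408387  0.05      ]] [[0.4627763  0.00821516 0.05      ]]
0.02 [[0.4703515347188032, -0.009444635215618565], [0.4568237487680626, -0.014143019578859918], [0.45331081046813426, -0.023484002413842853], [0.4318718910136166, -0.1780739629753283], [0.6075413329322992, -0.22659389237406088], [0.6281865722163484, -0.20441454183166147], [0.6515390462234203, -0.0496440967105075], [0.6414594176490007, -0.03226753950029101]]
0.05 [[0.46729307213396976, -0.01072052112205165], [0.45405943832674134, -0.015316742438322553], [0.450622886387058, -0.024454612204143515], [0.42965014108218286, -0.17568312334366043], [0.6014997751566153, -0.2231480211734675], [0.6216960983053235, -0.2014509449313499], [0.6445407892715855, -0.05004587374134063], [0.6346803350958272, -0.03304715748520637]]
0.1 [[0.46219563449258066, -0.01284699763277345], [0.44945225425787266, -0.017272947204093593], [0.44614301291859754, -0.026072295187977955], [0.4259472245297933, -0.17169839062421405], [0.5914305121971422, -0.21740490250581185], [0.6108786417869487, -0.19651161676416398], [0.6328770276851942, -0.05071550212606254], [0.6233818641738713, -0.03434652079339864]]
[ 0.32969566 -0.06812145  1.39967235]
```

View pics/c2.png

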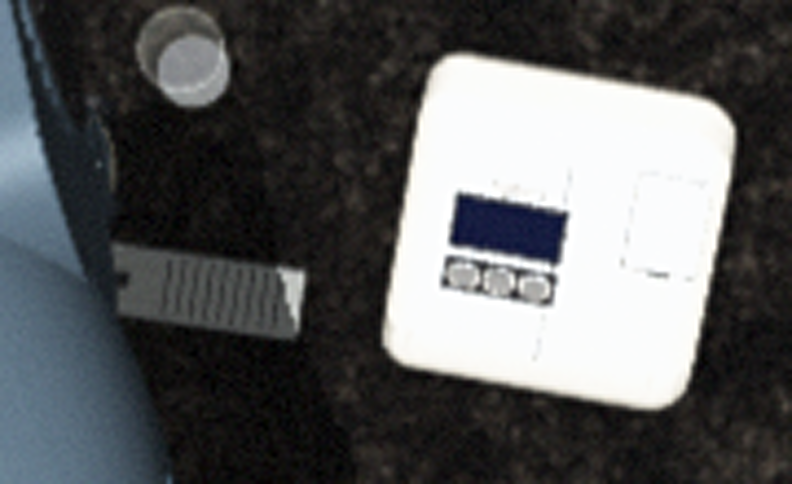

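Top and wrist agree when the case rim is taken at about z = 0.02. That puts the stud near (0.4825, -0.034), and the shim's line passes within about 1 mm of it. Next I go behind the heel.

```bash
python3 go.py .5115 .204 .02 1.4526
```

```text
t 6.325 pos [0.506  0.1453 0.1956] F [ 0.4 -0.1 -0.1] w 0.012524997024937493 q [ 0.28  0.28 -0.07  1.22  0.    2.06]
[0.0586, -0.0066, 0.1756, -0.0014, 0.0007, -0.0917]
```

play_rows:
  targets: [0.059, -0.007, 0.05, 0, 0, -0.092, 0.85, 0.059, -0.007, 0.1, 0, 0, -0.092, 0.85, 0.059, -0.007, 0.14, 0, 0, -0.092, 0.85, 0.059, -0.007, 0.17, 0, 0, -0.092, 0.85, 0.059, -0.007, 0.175, 0, 0, -0.092, 0.85]

```text
clock: 6.95
ee_pos: [0.5104, 0.2041, 0.0195]
ee_rot: [-2.347, -2.086, 0.006]
force: [0.4, -0.1, 0.3]
grip_width: 0.0131
finger_force: 0.0
```

play_rows:
  targets: [0, 0, 0, 0, 0, 0, 0.85, 0, 0, 0, 0, 0, 0, 0.85]

```text
clock: 7.2
ee_pos: [0.5128, 0.2051, 0.0228]
ee_rot: [2.348, 2.086, 0.003]
force: [0.4, -0.2, 0.2]
grip_width: 0.0127
finger_force: 0.0
```

```bash
python3 go.py .5115 .204 .02 1.4526;  python3 go.py .499 .098 .02 1.4526
```

```text
t 7.2 pos [0.5128 0.2051 0.0228] F [ 0.4 -0.2  0.2] w 0.012671643624252748 q [ 0.38  0.46 -0.28  0.83 -0.    2.07]
[-0.0013, -0.0012, 0.0028, 0.0018, -0.0009, 0.0004]
t 7.2 pos [0.5128 0.2051 0.0228] F [ 0.4 -0.2  0.2] w 0.012671643624252748 q [ 0.38  0.46 -0.28  0.83 -0.    2.07]
[-0.108, -0.0012, 0.0027, 0.0018, -0.0009, 0.0004]
```

play_rows:
  targets: [-0.012, -0.001, 0.003, 0, 0, 0, 0.85, -0.024, -0.001, 0.003, 0, 0, 0, 0.85, -0.036, -0.001, 0.003, 0, 0, 0, 0.85, -0.048, -0.001, 0.003, 0, 0, 0, 0.85, -0.06, -0.001, 0.003, 0, 0, 0, 0.85]

```text
clock: 7.82
ee_pos: [0.5039, 0.1446, 0.0186]
ee_rot: [2.348, 2.087, 0.001]
force: [0.8, 2.0, 0.5]
grip_width: 0.0127
finger_force: 0.5
```

play_rows:
  targets: [-0.01, 0, 0, 0, 0, 0, 0.85, -0.02, 0, 0, 0, 0, 0, 0.85, -0.03, 0, 0, 0, 0, 0, 0.85, -0.04, 0, 0, 0, 0, 0, 0.85, -0.04, 0, 0, 0, 0, 0, 0.85]

```text
clock: 8.45
ee_pos: [0.499, 0.105, 0.0184]
ee_rot: [2.349, 2.086, -0.001]
force: [0.1, 0.0, 0.2]
grip_width: 0.0129
finger_force: 0.0
```

```bash
python3 go.py .499 .098 .02 1.4526; python3 - <<'E'
from fit import *
save('scene','scene3'); s=robot.state(); save('wrist','w3');np.savez('w3.npz',p=s['ee_pos'],r=s['ee_rot'])
a=cv2.imread('pics/scene3.png')[170:300,180:340];b=cv2.imread('pics/w3.png')
a=cv2.resize(a,(394,320));b=cv2.resize(b,(404,303));c=np.zeros((320,800,3),np.uint8);c[:,:394]=a;c[:303,396:]=b;cv2.imwrite('pics/c3.png',c)
E
```

```text
t 8.45 pos [0.499  0.105  0.0184] F [0.1 0.  0.2] w 0.01287676724319043 q [ 0.21  0.39 -0.4   0.78 -0.    1.9 ]
[-0.0069, 0.0008, -0.0016, -0.0003, 0.0003, -0.0003]
```

View pics/c3.png

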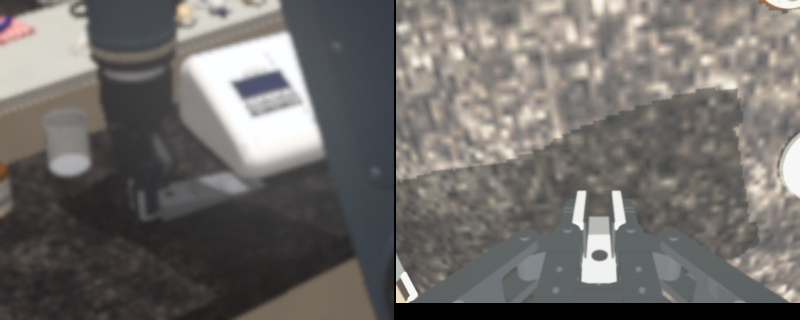

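```bash
python3 - <<'E'
from fit import *
im=cv2.imread('pics/scene3.png');k=5;u0,v0=200,190
c=cv2.resize(im[v0:v0+100,u0:u0+140],None,fx=k,fy=k,interpolation=cv2.INTER_CUBIC)
def dr(P,col,closed=True):
    q=((w2p('scene',P)-[u0,v0]+.5)*k).astype(np.int32);cv2.polylines(c,[q],closed,col,1)
d=np.array([-.1175,-.993]);h=np.array([.499,.105])+.011*d;o=h+.065*d;yaw=np.arctan2(d[1],d[0])
p=[o[0],o[1],yaw]
dr(T(p,[(-.065,-.022,.02),(-.065,.022,.02),(.065,.022,.002),(.065,-.022,.002)]),(0,255,0))
ph=[.5402,-.1164,-.16]
dr(T(ph,[(-.097,-.095,.015),(-.097,.095,.015),(.097,.095,.015),(.097,-.095,.015)]),(0,0,255))
dr(T(ph,[(-.07,.072,.008),(-.07,.072,.03)]),(255,0,0))
cv2.imwrite('pics/c4.png',c)
E
```

```text
(no output)
```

View pics/c4.png

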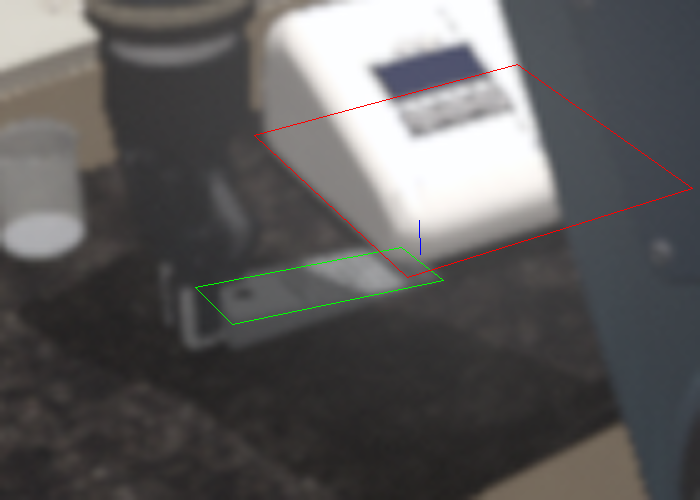

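The overlay agrees to a few millimetres. The thin end is at the case's left edge and the stud is within the shim's width, so I keep pushing more slowly and watch the force.

play_rows:
  targets: [-0.005, 0, 0, 0, 0, 0, 0.85, -0.01, 0, 0, 0, 0, 0, 0.85, -0.015, 0, 0, 0, 0, 0, 0.85, -0.02, 0, 0, 0, 0, 0, 0.85, -0.02, 0, 0, 0, 0, 0, 0.85]

```text
clock: 9.18
ee_pos: [0.4968, 0.0854, 0.0185]
ee_rot: [2.349, 2.086, -0.0]
force: [-0.6, 0.9, -0.2]
grip_width: 0.0133
finger_force: 0.0
```

play_rows:
  targets: [-0.003, 0, 0, 0, 0, 0, 0.85, -0.006, 0, 0, 0, 0, 0, 0.85, -0.009, 0, 0, 0, 0, 0, 0.85, -0.012, 0, 0, 0, 0, 0, 0.85]

```text
clock: 9.68
ee_pos: [0.4955, 0.0738, 0.0185]
ee_rot: [-2.348, -2.087, -0.0]
force: [1.1, 1.2, 0.2]
grip_width: 0.013
finger_force: 0.4
```

play_rows:
  targets: [-0.001, 0, 0, 0, 0, 0, 0.85, -0.002, 0, 0, 0, 0, 0, 0.85, -0.003, 0, 0, 0, 0, 0, 0.85]

```text
clock: 10.05
ee_pos: [0.4951, 0.0709, 0.0185]
ee_rot: [-2.348, -2.087, -0.0]
force: [0.2, 0.6, -0.0]
grip_width: 0.0129
finger_force: 0.5
```

play_rows:
  targets: [-0.001, 0, 0, 0, 0, 0, 0.85, -0.002, 0, 0, 0, 0, 0, 0.85, -0.003, 0, 0, 0, 0, 0, 0.85, -0.003, 0, 0, 0, 0, 0, 0.85]

```text
clock: 10.55
ee_pos: [0.4947, 0.0679, 0.0185]
ee_rot: [2.348, 2.087, -0.0]
force: [0.7, 0.1, -1.3]
grip_width: 0.0128
finger_force: 0.1
```

play_rows:
  targets: [-0.001, 0, 0, 0, 0, 0, 0.85, -0.002, 0, 0, 0, 0, 0, 0.85, -0.002, 0, 0, 0, 0, 0, 0.85]

```text
clock: 10.92
ee_pos: [0.4945, 0.0659, 0.0185]
ee_rot: [-2.348, -2.087, 0.0]
force: [0.1, 1.6, -0.3]
grip_width: 0.0129
finger_force: 0.7
```

play_rows:
  targets: [-0.001, 0, 0, 0, 0, 0, 0.85, -0.002, 0, 0, 0, 0, 0, 0.85, -0.002, 0, 0, 0, 0, 0, 0.85]

```text
clock: 11.3
ee_pos: [0.4943, 0.064, 0.0185]
ee_rot: [-2.348, -2.087, -0.0]
force: [0.8, 4.2, -1.0]
grip_width: 0.0127
finger_force: 1.6
```

play_rows:
  targets: [-0.0005, 0, 0, 0, 0, 0, 0.85, -0.0005, 0, 0, 0, 0, 0, 0.85]

```text
clock: 11.55
ee_pos: [0.4942, 0.0635, 0.0185]
ee_rot: [-2.348, -2.087, -0.0]
force: [0.9, 3.8, -1.3]
grip_width: 0.0121
finger_force: 2.2
```

play_rows:
  targets: [0, 0, 0, 0, 0, 0, 0.85]

```text
clock: 11.68
ee_pos: [0.4942, 0.0635, 0.0185]
ee_rot: [-2.348, -2.087, -0.0]
force: [0.2, 4.7, -1.6]
grip_width: 0.0128
finger_force: 2.2
```

play_rows:
  targets: [-0.0004, 0, 0, 0, 0, 0, 0.85, -0.0004, 0, 0, 0, 0, 0, 0.85]

```text
clock: 11.92
ee_pos: [0.4942, 0.0631, 0.0185]
ee_rot: [-2.348, -2.087, -0.0]
force: [0.7, 3.8, -0.8]
grip_width: 0.013
finger_force: 2.4
```

play_rows:
  targets: [0, 0, 0, 0, 0, 0, 0.85]

```text
clock: 12.05
ee_pos: [0.4942, 0.0631, 0.0185]
ee_rot: [-2.348, -2.087, -0.0]
force: [0.7, 4.5, -0.9]
grip_width: 0.0129
finger_force: 2.5
```

play_rows:
  targets: [0, 0, 0, 0, 0, 0, 0.85]

```text
clock: 12.18
ee_pos: [0.4942, 0.0631, 0.0184]
ee_rot: [-2.348, -2.087, 0.0]
force: [0.3, 5.6, -1.4]
grip_width: 0.0128
finger_force: 2.5
```

play_rows:
  targets: [-0.0005, 0, 0, 0, 0, 0, 0.85, -0.0005, 0, 0, 0, 0, 0, 0.85]

```text
clock: 12.42
ee_pos: [0.4942, 0.0627, 0.0185]
ee_rot: [-2.348, -2.087, -0.0]
force: [0.7, 5.3, -0.9]
grip_width: 0.0129
finger_force: 2.6
```

play_rows:
  targets: [-0.0005, 0, 0, 0, 0, 0, 0.85, -0.0005, 0, 0, 0, 0, 0, 0.85]

```text
clock: 12.68
ee_pos: [0.4941, 0.0622, 0.0185]
ee_rot: [-2.348, -2.087, -0.0]
force: [1.4, 5.1, -0.7]
grip_width: 0.0128
finger_force: 2.9
```

play_rows:
  targets: [0, 0, 0, 0, 0, 0, 0.85]

```text
clock: 12.8
ee_pos: [0.4941, 0.0622, 0.0185]
ee_rot: [-2.348, -2.087, -0.0]
force: [0.5, 6.4, -1.2]
grip_width: 0.0128
finger_force: 2.9
```

Snug at about 5–6 N, and the shim's position implies the stud is at (0.4826, -0.035), which matches the camera estimate. I back off and check.

play_rows:
  targets: [0.01, 0, 0, 0, 0, 0, 0.85, 0.03, 0, 0, 0, 0, 0, 0.85, 0.04, 0, -0.04, 0, 0, 0, 1, 0.06, 0, -0.1, 0, 0, 0, 1, 0.1, 0, -0.13, 0, 0, 0, 1]

```text
clock: 13.42
ee_pos: [0.5066, 0.1618, 0.1516]
ee_rot: [2.348, 2.083, 0.003]
force: [0.8, 0.7, -0.3]
grip_width: 0.0003
finger_force: 0.0
```

play_rows:
  targets: [0, 0, 0, 0, 0, 0, 1, 0, 0, 0, 0, 0, 0, 1]

```text
clock: 13.68
ee_pos: [0.5054, 0.1613, 0.1478]
ee_rot: [2.348, 2.087, -0.002]
force: [-0.0, 0.0, 0.1]
grip_width: 0.0
finger_force: 0.0
```

```bash
python3 go.py .482 -.036 .12 1.41; python3 - <<'E'
from fit import *
s=robot.state(); save('wrist','w5');np.savez('w5.npz',p=s['ee_pos'],r=s['ee_rot'])
save('top','top5');b=cv2.imread('pics/w5.png');t=cv2.imread('pics/top5.png');t0=cv2.imread('pics/top2.png')
def cent(x):
    m=(x.min(2)>140).astype(np.uint8);m[:157]=0;m[252:]=0;m[:,:242]=0;m[:,332:]=0
    M=cv2.moments(m,True);return M['m10']/M['m00'],M['m01']/M['m00'],.5*np.arctan2(2*M['mu11'],M['mu20']-M['mu02']),M['m00']
print(cent(t0),cent(t))
c=np.zeros((380,800,3),np.uint8);c[:300,:400]=cv2.resize(b,(400,300));c[:,402:]=cv2.resize(t[150:260,185:300],(398,380));cv2.imwrite('pics/c5.png',c)
E
```

```text
t 13.675 pos [0.5054 0.1613 0.1478] F [-0.   0.   0.1] w 1.0082858692772736e-05 q [ 0.31  0.31 -0.15  1.11 -0.    2.  ]
[-0.1986, -0.0001, 0.0281, -0.0007, 0.0011, 0.0436]
(287.4139544777707, 202.15975324399065, np.float64(-1.497234860334604), 4701.0) (286.7079238971357, 202.48588751829396, np.float64(-0.7119198771825795), 4783.0)
```

View pics/c5.png

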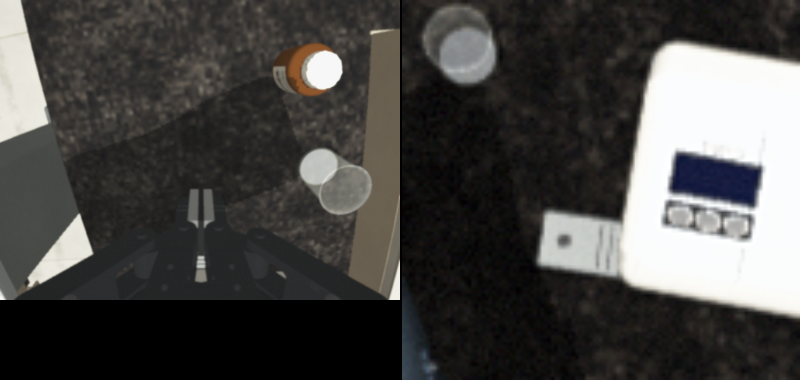

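The shim sticks out about 62 mm from the case, as expected for a stud at x≈22, and it is laterally aligned. I check the photometer's shift numerically and then go to the corner.

```bash
python3 - <<'E'
import cv2,numpy as np
a,b=[cv2.imread(f'pics/{n}.png',0)[155:250,255:330].astype(np.float32) for n in('top0','top5')]
w=cv2.createHanningWindow(a.shape[::-1],cv2.CV_32F);print('shift px (2.7mm)',cv2.phaseCorrelate(a,b,w))
E
```

```text
shift px (2.7mm) ((0.6818236153433475, 0.09809279025756013), 1.0656100961897108)
```

play_rows:
  targets: [-0.05, 0, 0, 0, 0, 0.044, 1, -0.1, 0, 0, 0, 0, 0.044, 1, -0.15, 0, 0, 0, 0, 0.044, 1, -0.199, 0, 0, 0, 0, 0.044, 1, -0.199, 0, 0.02, 0, 0, 0.044, 1]

```text
clock: 14.4
ee_pos: [0.4821, -0.0396, 0.1285]
ee_rot: [2.398, 2.028, 0.0]
force: [0.1, 1.2, -0.3]
grip_width: -0.0
finger_force: 0.0
```

play_rows:
  targets: [0, 0, 0, 0, 0, 0, 1, 0, 0, 0, 0, 0, 0, 1]

```text
clock: 14.65
ee_pos: [0.4823, -0.0361, 0.1286]
ee_rot: [-2.393, -2.035, 0.001]
force: [0.1, -0.4, 0.3]
grip_width: 0.0002
finger_force: 0.0
```

```bash
python3 go.py .482 -.036 .085 1.41
```

```text
t 14.65 pos [ 0.4823 -0.0361  0.1286] F [ 0.1 -0.4  0.3] w 0.0001548259645891403 q [-0.07  0.23 -0.31  1.03 -0.    1.66]
[0.0, -0.0002, 0.0436, -0.0006, 0.0001, -0.0007]
```

play_rows:
  targets: [0, 0, 0.015, 0, 0, 0, 1, 0, 0, 0.03, 0, 0, 0, 1, 0, 0, 0.042, 0, 0, 0, 1, 0, 0, 0.042, 0, 0, 0, 1]

```text
clock: 15.15
ee_pos: [0.4817, -0.0361, 0.0853]
ee_rot: [-2.392, -2.034, 0.002]
force: [-0.7, 0.7, -0.2]
grip_width: 0.0
finger_force: 0.0
```

play_rows:
  targets: [0, 0, 0.001, 0, 0, 0, 1, 0, 0, 0.002, 0, 0, 0, 1, 0, 0, 0.003, 0, 0, 0, 1]

```text
clock: 15.52
ee_pos: [0.4826, -0.0363, 0.0837]
ee_rot: [2.393, 2.035, 0.001]
force: [0.1, -0.2, 0.3]
grip_width: 0.0003
finger_force: 0.0
```

play_rows:
  targets: [0, 0, 0.001, 0, 0, 0, 1, 0, 0, 0.002, 0, 0, 0, 1]

```text
clock: 15.78
ee_pos: [0.4825, -0.0362, 0.0815]
ee_rot: [2.393, 2.035, 0.0]
force: [-0.4, 1.0, 0.5]
grip_width: -0.0003
finger_force: 0.0
```

play_rows:
  targets: [0, 0, 0.001, 0, 0, 0, 1, 0, 0, 0.0015, 0, 0, 0, 1]

```text
clock: 16.02
ee_pos: [0.4824, -0.0362, 0.0799]
ee_rot: [-2.394, -2.035, 0.0]
force: [-0.0, -0.4, -0.5]
grip_width: 0.0001
finger_force: 0.0
```

play_rows:
  targets: [0, 0, 0.001, 0, 0, 0, 1, 0, 0, 0.001, 0, 0, 0, 1]

```text
clock: 16.27
ee_pos: [0.4825, -0.0362, 0.079]
ee_rot: [2.394, 2.035, 0.0]
force: [0.4, 0.1, 0.6]
grip_width: -0.0002
finger_force: 0.3
```

play_rows:
  targets: [0, 0, 0.001, 0, 0, 0, 1, 0, 0, 0.001, 0, 0, 0, 1]

```text
clock: 16.52
ee_pos: [0.4827, -0.0362, 0.0784]
ee_rot: [2.393, 2.035, 0.001]
force: [-2.2, 0.4, 10.1]
grip_width: -0.0003
finger_force: 4.8
```

play_rows:
  targets: [0, 0, 0.0005, 0, 0, 0, 1, 0, 0, 0.0005, 0, 0, 0, 1]

```text
clock: 16.77
ee_pos: [0.4828, -0.0362, 0.0782]
ee_rot: [2.393, 2.034, 0.001]
force: [-4.4, 0.8, 13.9]
grip_width: 0.0002
finger_force: 7.5
```

play_rows:
  targets: [0, 0, 0, 0, 0, 0, 1, 0, 0, 0, 0, 0, 0, 1]

```text
clock: 17.02
ee_pos: [0.4828, -0.0362, 0.0782]
ee_rot: [2.393, 2.034, 0.001]
force: [-4.7, 0.4, 14.2]
grip_width: -0.0001
finger_force: 7.5
```

play_rows:
  targets: [0, 0, 0.0006, 0, 0, 0, 1, 0, 0, 0.0006, 0, 0, 0, 1]

```text
clock: 17.27
ee_pos: [0.4829, -0.0362, 0.0779]
ee_rot: [2.393, 2.034, 0.002]
force: [-6.3, 0.0, 21.1]
grip_width: -0.0004
finger_force: 11.1
```

play_rows:
  targets: [0, 0, 0, 0, 0, 0, 1, 0, 0, 0, 0, 0, 0, 1, 0, 0, 0, 0, 0, 0, 1, 0, 0, 0, 0, 0, 0, 1]

```text
clock: 17.77
ee_pos: [0.4829, -0.0362, 0.0779]
ee_rot: [2.393, 2.034, 0.002]
force: [-6.5, 1.4, 21.2]
grip_width: -0.0002
finger_force: 11.0
```

```bash
python3 - <<'E'
from h import *
save('top','top6');save('scene','sc6');s=robot.state();print(s['clock'],s['force'],s['ee_pos'])
t=cv2.imread('pics/top6.png')[150:260,185:335];b=cv2.imread('pics/sc6.png')[170:300,180:340]
c=np.zeros((320,800,3),np.uint8);c[:293,:400]=cv2.resize(t,(400,293));c[:,404:]=cv2.resize(b,(396,320));cv2.imwrite('pics/c6.png',c)
E
```

```text
17.875 [-6.13218702  1.40930145 20.99702156] [ 0.48286764 -0.0361519   0.07793253]
```

View pics/c6.png

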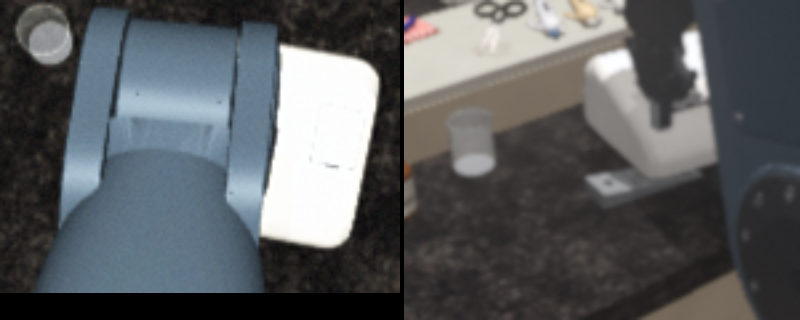

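The fingertips press the corner with a steady 21 N, and the photometer stands on its shim without yielding. I'm handing the job in.

```bash
python3 -c "
from bench import robot
print(robot.finish_job())"
```

```text
the job is handed in; nothing more can be done
None
```

I slid the shim snug under the stud at about 5–6 N and handed the job in at about 18 s, still pressing the corner with a steady 21 N and no rocking seen; the photometer shifted about 2 mm, and nothing else was seen to move.

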